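Tap a flanged hub on the hand tapping stand

ROBOT

A 6-joint arm with a two-finger parallel gripper is mounted at the origin on the work surface. World frame = base frame: x ahead of the robot, y to its left, z up, the work surface at z = 0. Lengths are in m, angles in rad, forces in N, time in s.
With the tool pointing down it reaches from about 0.35 to 0.975 m from the base axis. Payload 4.9 kg.
Tool frame: the origin (TCP) lies at the very end of the fingers, on their centre line; the grasp point (between the pads) lies ctrl.grip_point_offset behind it (ctrl.grip_point_offset is the distance from the TCP to the grasp point, in m); z points along the fingers, y is the direction in which the jaws open and shut (so a half turn about z gives the same grasp; the last joint's range is limited). The gripper opens to 85 mm and grips with 20 to 120 N. Pads are 22 mm wide; open, the fingers measure 114 mm over their backs; the gripper's body (76 mm by 85 mm) begins 54 mm behind the grasp point. The pads swing forward as they close: fully open they stand 13 mm farther back than shut.
Start: joints at [-1.408, 0.053, 1.613, -0, 1.476, -0.119], TCP at [0.174, -0.6, 0.193] pointing down, gripper open.
Joint ranges: [-3.01, 3.01], [-1.01, 2.22], [0.06, 2.58], [-1.02, 4.17], [0.09, 2.62], [-3.14, 3.14]. Speed limits (rad/s): [2.57, 2.57, 3.14, 3.14, 3.14, 3.14].

INTERFACE

Orientations are given as a rotation vector (axis times angle).
In Python, from station import ctrl gives the robot as it stands. The module is installed in compiled form; this text tells all that it offers.
- The arm moves only by the shell command python3 -m creep 'ROWS' [FORCE]. ROWS is JSON, a list of rows, each a list of 5 numbers: the closure in counts, from 0 (fully open) to 255 (shut), then the shift along the tool's x, y, z in mm, then the turn about the tool's z in rad. A call has 1 to 12 rows; each row is the pose to reach, as a shift and turn from the pose commanded when the call began, along the tool's axes at that moment; what a row does not reach only later rows make up. A row lasts 1/12 s, in which the tool goes at most 41.7 mm and 7.16 degrees, less where a joint would pass 70% of its speed; a pose out of reach is approached as far as the arm can. A call with a gripper value outside its range is refused whole. The fingers move at their own pace and stop on an object; FORCE is the grip in N (left out, the last holds). Time passes only in rows, so rows that repeat a pose let the fingers close. It gives the time, the measured TCP pose, the force and the opening at its end, in the units of the state.
- ctrl.get_obs(): the state, without advancing time (a new reading comes with each control period).
- ctrl.get_image(name): name is "scene" or "side" or "wrist"; returns the picture (400x640x3 uint8, red, green, blue); there is no depth.
- ctrl.calibration(name): a dict with "fx", "fy", "cx", "cy" (pixels), "R" (3x3) and "t" (3): a world point X has camera coordinates R X + t. Camera axes: x right, y down, z forward; pixel columns grow to the right and rows downward; lengths in m; the calibration is good to about 2 mm. A picture is of the moment at which its call begins: read the wrist's pose just before it. calibration takes no time and is no camera call; for the wrist camera it gives the pose at the moment of the call.
- ctrl.finish_job(): hands the job in, once; it reports no verdict.
Trained networks look in the newest picture that a camera, given by its name, has taken for a name from the list of things; names that differ only in an ending like _2 or _b are one class to them, and where a whole thing is asked for, a point or a joint stands for the part that bears it (a point fixed in the world has none). Each returns a list of dicts, best first, with "conf" (0 to 1); they miss things now and then, are a little off and sometimes report something else, mostly with a low value. They report only what shows in the picture. A call takes as long as a camera call.
- ctrl.boxes_of(camera, label): "rect" ([left, top, width, height] in pixels, round what is visible of it).
- ctrl.outline_of(camera, label): "mask" (400x640 bool, what is visible of it) and "rect" ([left, top, width, height] in pixels, round what is visible of it).
The state is a dict: "t": time; "q": joint angles; "dq": joint speeds; "effort": joint torques, N m; "tool_pos": TCP position; "tool_rot": TCP orientation; "contact_force": force on the tool from outside, world axes, zero at the start; "wrist_torque": the same for the moment, N m; "opening": finger opening in m.
Only numpy, scipy, OpenCV 4.12 (cv2) and the standard library are available. Lean on these libraries where they do the work, as an engineer would, in place of code of your own. Each camera call takes 0.05 s, during which the arm holds its last target. There are 200 camera calls.

TASK

Clamp the aluminium hub by swinging the toggle clamp's handle upright until it is fully closed, then run the tap down to full depth with the crank: half a turn forward (clockwise seen from above), a quarter turn back to break the chip, then again half forward and a quarter back, and so on until the tap comes up firmly against its depth stop, about one turn deeper than it starts. Leave the tap there with the hub clamped, let go, and do not disturb the jar, the spare hub or the wrench.

Things in the scene. Friction and masses are not known exactly. Their poses are not given: they have to be found in the camera images.
- spindle (a point): Point on the upright spindle axis of the tapping stand, 180 mm above the table, just above the top of the crank arm. It does not turn with the crank; its axes are the stand's: z up, +y towards the stand's column, -y towards the toggle clamp. Everything on the stand except the revolving knob stays below 182 mm.
- stand: Tapping stand fixed to the table: grey base plate 130 x 300 x 12 mm, column 28 mm thick and 162 mm high, 95 mm from the spindle axis to +y. Origin under the spindle axis, on the table; z up, axes as spindle. The flanged hub (76 mm square flange, boss 38 mm across, top at 48 mm) sits under the spindle, tap already in its hole.
- knob_grip (a point): Point on the axis of the upright black knob at the end of the crank arm, 30 mm above the knob's lower end, 22 mm below its top, 210 mm above the table (it sinks 2 mm per turn). Knob 20 mm across, 52 mm tall, 60 mm from the spindle axis. It spins freely on the crank, so it can be held fast and carried round the spindle without turning the hand. Its axes spin with it.
- cut (a joint): How far the tap has got into the hub (rad, growing clockwise seen from above): the deepest angle reached so far. Starts at 0 to 0.35 and stops dead at 6.283, where the brass collar of the depth stop meets the guide bush. Resists with 0.35 N m (about 6 N at the knob) and stays when the crank is turned back.
- backoff (a joint): Angle of the crank behind the deepest point reached (rad): 0 when driving forward (and at the start), -1.571 = a quarter turn back; turns almost freely (0.03 N m) down to -4.7. The crank's angle is cut + backoff: at 0 the crank arm points to the stand's -x, and it turns clockwise seen from above as this grows (at 1.571 it points to the stand's +y).
- clamp (a joint): Toggle clamp handle angle (rad): 0 = fully open, handle leaning 0.8 rad outward (to the stand's -y), hold-down arm raised; 0.8 = closed against its stop, handle upright and rubber foot on the hub's flange. Stiff pivot (0.15 N m): stays where it is left. Starts at 0 to 0.2.
- clamp_grip (a point): Point on the centre line of the clamp's straight handle, in the middle of its black round grip (18 mm across, 60 mm long), 70 mm from the pivot; the handle's free end is 30 mm farther out.
- clamp_pivot (a point): Pivot of the toggle clamp, 110 mm from the spindle axis to the stand's -y and 50 mm above the table; the pivot's axis is the stand's x axis. Axes as the stand's. The steel bracket round it is 34 mm long and 60 mm high.
- jar: Bystander: clear squat jar with a white lid, 64 mm across, 75 mm high; origin at the centre of its underside. Leave alone.
- spare: Bystander: loose spare flanged hub, 76 mm square, 36 mm high; origin at the centre of its underside. Leave alone.
- wrench: Bystander: steel open-ended wrench lying flat; leave alone.

How it is judged:
By the outcome, as a careful person would: the job done as asked, in the order asked, and still so for the second after the job is handed in, with the robot touching nothing.
It also fails if it takes over 72 s, if anything falls off the work surface, if the arm or the gripper's body presses on something with over 40 N, if the wrist force passes 120 N, or if a joint passes its speed limit or range.

## Working session

There is one attempt and no reset: what is moved stays moved. The work goes in short steps, Python scripts to look and compute and a shell command to move; the robot and the scene stay as the last step left them, time stands still between calls to the robot, and variables do not carry over. Pictures are saved under pics/ and viewed, about 8 in all and at most 12, crops included, and the job is handed in when it is done.

```bash
mkdir -p pics; cat > h.py <<'E'
import numpy as np, cv2
from station import ctrl
def snap(n,f):
    im=ctrl.get_image(n); cv2.imwrite('pics/'+f,im[:,:,::-1]); return im
def ray(n,u,v,c=None):
    c=c or ctrl.calibration(n); R=np.array(c['R']);t=np.array(c['t'])
    d=R.T@np.array([(u-c['cx'])/c['fx'],(v-c['cy'])/c['fy'],1]); return -R.T@t,d/np.linalg.norm(d)
def atz(n,u,v,z,c=None):
    o,d=ray(n,u,v,c); return o+d*(z-o[2])/d[2]
def tri(*rs):
    A=sum(np.eye(3)-np.outer(d,d) for o,d in rs);b=sum((np.eye(3)-np.outer(d,d))@o for o,d in rs);return np.linalg.solve(A,b)
def proj(n,X,c=None):
    c=c or ctrl.calibration(n); p=np.array(c['R'])@np.array(X)+np.array(c['t']); return np.round([c['fx']*p[0]/p[2]+c['cx'],c['fy']*p[1]/p[2]+c['cy']],1)
E
python3 - <<'E'
from h import *
a=snap('scene','a.png');b=snap('side','b.png')
for n in('scene','side'):
    c=ctrl.calibration(n); print(n,c['fx'],(-np.array(c['R']).T@np.array(c['t'])).round(3))
    for l in('stand','knob_grip','clamp_grip','clamp','jar','spare','wrench'):
        print(l,[(np.round(r['rect']).tolist(),round(r['conf'],2)) for r in ctrl.boxes_of(n,l)][:2])
o=ctrl.get_obs();print(o['t'],o['tool_rot'],o['opening'],ctrl.grip_point_offset)
E
```

```text
scene 504.67940237101914 [ 1.613 -0.422  1.02 ]
stand [([314.0, 145.0, 111.0, 104.0], 0.55)]
knob_grip [([370.0, 146.0, 9.0, 22.0], 0.48)]
clamp_grip [([320.0, 199.0, 48.0, 23.0], 0.96)]
clamp [([320.0, 200.0, 48.0, 26.0], 0.71)]
jar [([458.0, 190.0, 25.0, 32.0], 0.72), ([320.0, 202.0, 51.0, 20.0], 0.17)]
spare [([432.0, 166.0, 31.0, 24.0], 0.63)]
wrench [([170.0, 216.0, 43.0, 28.0], 0.9)]
side 374.0956204033994 [-0.044  0.626  0.762]
stand [([237.0, 194.0, 103.0, 92.0], 0.79)]
knob_grip []
clamp_grip [([289.0, 194.0, 40.0, 35.0], 0.62), ([280.0, 196.0, 18.0, 44.0], 0.61)]
clamp []
jar [([172.0, 273.0, 29.0, 32.0], 0.9)]
spare [([200.0, 322.0, 43.0, 49.0], 0.81)]
wrench [([402.0, 190.0, 20.0, 11.0], 0.62)]
0.8 [3.11045252e+00 4.41090365e-01 2.81085677e-05] 0.08550815293028256 0.0187
```

View pics/a.png

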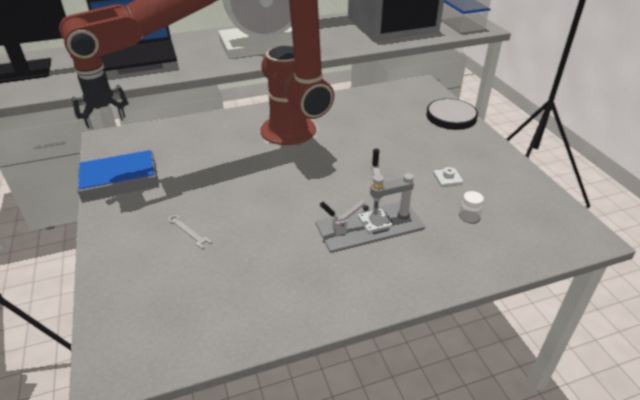

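View pics/b.png

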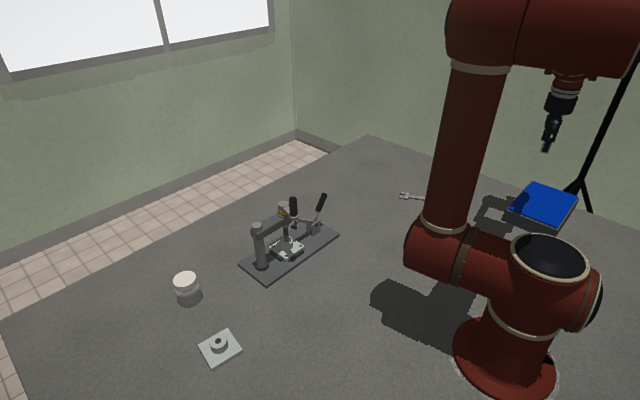

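Scene: knob at (375,158), open handle at (328,209), stand near (370,225); the side view shows the knob at (293,206), the handle at (319,202) and the column at (260,245). I'll enlarge both into one picture.

```bash
python3 - <<'E'
import cv2,numpy as np
a=cv2.imread('pics/a.png')[140:255,305:435];b=cv2.imread('pics/b.png')[185:295,230:350]
f=lambda i:cv2.resize(i,(400*1,int(i.shape[0]*400/i.shape[1])),interpolation=cv2.INTER_CUBIC)
A,B=f(a),f(b);h=max(len(A),len(B));p=lambda i:cv2.copyMakeBorder(i,0,h-len(i),0,0,0)
cv2.imwrite('pics/c.png',np.hstack([p(A),p(B)]))
E
```

```text
(no output)
```

View pics/c.png

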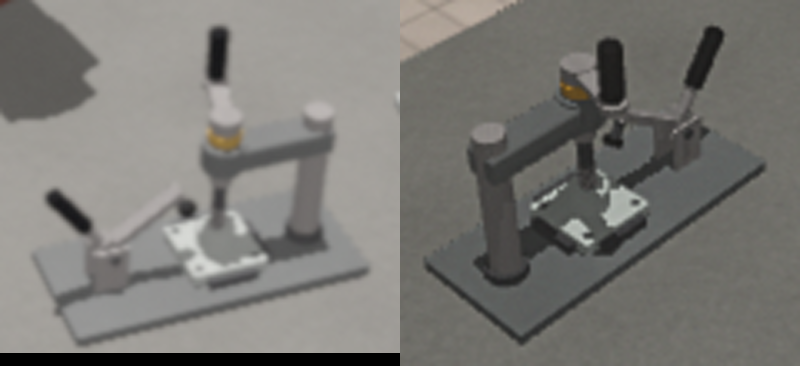

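```bash
cat > fit.py <<'E'
from h import *
from scipy.optimize import least_squares
S=lambda x,y:(305+x/3.077-.3,140+y/3.077-.3); D=lambda x,y:(230+(x-400)/3.333-.3,185+y/3.333-.3)
def model(p):
    x,y,w,yc,cl,cu=p
    c,s=np.cos(w),np.sin(w);T=lambda a,b,z:np.array([x+c*a-s*b,y+s*a+c*b,z])
    k=(-.06*np.cos(cu),.06*np.sin(cu)); L=.8-cl
    hd=lambda r:T(0,-.11-r*np.sin(L),.05+r*np.cos(L))
    return dict(nl=T(.065,yc-.15,.012),nr=T(.065,yc+.15,.012),fl=T(-.065,yc-.15,.012),fr=T(-.065,yc+.15,.012),
      kt=T(*k,.232-.002*cu/6.28),kb=T(*k,.18),col=T(0,.095,.162),ht=hd(.1),hb=hd(.04),hm=hd(.07),kg=T(*k,.21),sp=T(0,0,.178),piv=T(0,-.11,.05))
obs=[('scene','fl',S(33,257)),('scene','nl',S(78,336)),('scene','nr',S(369,266)),('scene','kt',S(219,31)),('scene','kb',S(216,80)),('scene','col',S(318,108)),('scene','ht',S(51,195)),('scene','hb',S(88,230)),
('side','fr',D(426,263)),('side','nr',D(521,335)) if 0 else ('side','fr',D(521,336)),('side','col',D(488,131)),('side','kt',D(609,43)),('side','kb',D(611,100)),('side','ht',D(712,31)),('side','hb',D(692,84))]
obs[8]=('side','nr',D(426,263)); obs.append(('side','fl',D(765,161)))
C={n:ctrl.calibration(n) for n in('scene','side')}
def res(p):
    m=model(p);r=[]
    for n,k,uv in obs:
        c=C[n];q=np.array(c['R'])@m[k]+np.array(c['t']);r+=[c['fx']*q[0]/q[2]+c['cx']-uv[0],c['fy']*q[1]/q[2]+c['cy']-uv[1]]
    return np.array(r)
x0=atz('scene',375,222,.02)
if __name__=='__main__':
    f=least_squares(res,[x0[0],x0[1],0,0,.1,.2],loss='soft_l1');p=f.x
    print(p.round(4),f.cost)
    for o,r in zip(obs,f.fun.reshape(-1,2) if 0 else res(p).reshape(-1,2)):print(o[0],o[1],r.round(1))
    for k,v in model(p).items():print(k,v.round(4))
    np.save('p.npy',p)
E
python3 fit.py
```

```text
[ 0.6071  0.0923  0.0121 -0.0149  0.2048  0.278 ] 7.085147163899816
scene fl [-1.  -2.2]
scene nl [-0.3  1.3]
scene nr [ 0.1 -0.7]
scene kt [-0.2 -0.5]
scene kb [-0.5 -1.3]
scene col [-0.4  0.4]
scene ht [0.1 0.1]
scene hb [-0.7 -0.4]
side nr [-1.5 -0.6]
side fr [-0.1  0.4]
side col [-0.2  0.6]
side kt [-0.6  0.3]
side kb [-0.1 -0.3]
side ht [ 0.3 -1.3]
side hb [-1.   0.8]
side fl [-0.4 -0.5]
nl [ 0.6741 -0.0718  0.012 ]
nr [0.6705 0.2282 0.012 ]
fl [ 0.5441 -0.0734  0.012 ]
fr [0.5405 0.2266 0.012 ]
kt [0.5492 0.1081 0.2319]
kb [0.5492 0.1081 0.18  ]
col [0.606  0.1873 0.162 ]
ht [ 0.6092 -0.0737  0.1328]
hb [ 0.6087 -0.0401  0.0831]
hm [ 0.6089 -0.0569  0.108 ]
kg [0.5492 0.1081 0.21  ]
sp [0.6071 0.0923 0.178 ]
piv [ 0.6085 -0.0177  0.05  ]
```

Good fit (about 1 px): spindle (0.607, 0.092), yaw 0.012, clamp about 0.2, cut about 0.28. First I'll move outside the handle with the fingers shut and the tool aligned to the stand.

```bash
python3 -m creep '[[255,40,-25,0,0.1],[255,80,-50,0,0.2],[255,120,-75,0,0.27],[255,158,-95,0,0.27],[255,196,-118,0,0.27],[255,234,-141,0,0.27],[255,272,-164,0,0.27],[255,310,-187,0,0.27],[255,348,-210,0,0.27],[255,386,-233,0,0.27],[255,424,-256,0,0.27],[255,424,-256,0,0.27]]' 40; python3 -c "
from h import *
o=ctrl.get_obs();print(o['tool_pos'],o['tool_rot'],o['contact_force'])"
```

```text
t: 1.8
tool_pos: [0.5113, -0.2344, 0.1933]
tool_rot: [3.141, 0.02, 0.001]
contact_force: [0.3, -1.3, -0.2]
opening: 0.0001
[ 0.5113034  -0.23438636  0.19334359] [3.14132514e+00 1.97326853e-02 1.32490585e-03] [ 0.33096728 -1.25890434 -0.24371499]
```

```bash
python3 -m creep '[[255,30,-31,0,0],[255,60,-62,10,0],[255,90,-93,25,0],[255,99,-103,50,0],[255,99,-103,75,0],[255,99,-103,90,0],[255,99,-103,93,0],[255,99,-103,93,0],[255,99,-103,93,0]]'; python3 - <<'E'
from h import *
snap('wrist','d.png')
for n in('wrist',):
    for l in('knob_grip','clamp_grip'):print(l,[(np.round(r['rect']).tolist(),round(r['conf'],2)) for r in ctrl.boxes_of(n,l)][:2])
from fit import model
m=model(np.load('p.npy'))
for k in('ht','hb','kt','kb','col','sp'):print(k,proj('wrist',m[k]))
E
```

```text
t: 2.55
tool_pos: [0.6082, -0.1328, 0.1012]
tool_rot: [3.141, 0.018, 0.002]
contact_force: [-0.3, 0.0, 0.5]
opening: 0.0
knob_grip []
clamp_grip [([34.0, 192.0, 202.0, 72.0], 0.81)]
ht [215.8 245.9]
hb [193.4 217.1]
kt [-535.9  581.7]
kb [-212.8  407.8]
col [-377.1  273.2]
sp [-233.   292.8]
```

View pics/d.png

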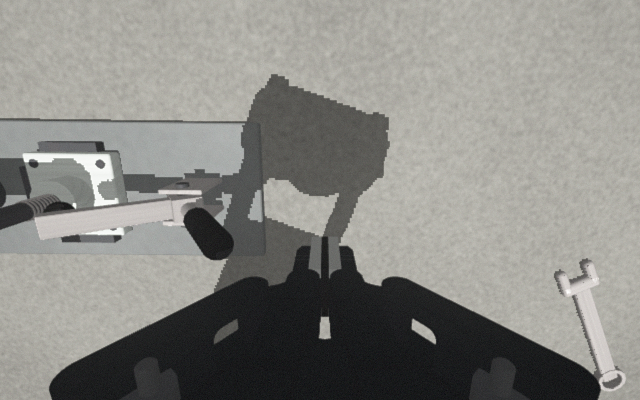

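The handle's grip end is at (218,245), where the fit predicted it. I'll raise the tool slightly and push inwards.

```bash
python3 -m creep '[[255,0,-10,-8,0],[255,0,-20,-16,0],[255,0,-28,-18,0],[255,0,-34,-18,0],[255,0,-40,-18,0],[255,0,-46,-18,0],[255,0,-52,-18,0],[255,0,-58,-18,0],[255,0,-64,-18,0],[255,0,-70,-18,0],[255,0,-76,-18,0],[255,0,-80,-18,0]]'; python3 -m creep '[[255,0,-2,0,0],[255,0,-4,0,0],[255,0,-6,0,0]]'
```

```text
t: 3.7
tool_pos: [0.6067, -0.0516, 0.1179]
tool_rot: [-3.141, -0.019, 0.0]
contact_force: [-0.4, 0.9, 0.9]
opening: 0.0002
t: 3.95
tool_pos: [0.6067, -0.0463, 0.118]
tool_rot: [3.141, 0.018, 0.0]
contact_force: [0.6, -0.5, -0.4]
opening: -0.0003
```

```bash
python3 -m creep '[[255,0,-2,0,0],[255,0,-4,0,0],[255,0,-5,0,0],[255,0,-5,0,0]]'; python3 - <<'E'
from h import *
snap('wrist','e.png')
E
```

```text
t: 4.28
tool_pos: [0.6066, -0.0412, 0.118]
tool_rot: [-3.142, -0.019, -0.0]
contact_force: [-0.3, 0.6, 0.8]
opening: -0.0001
```

View pics/e.png

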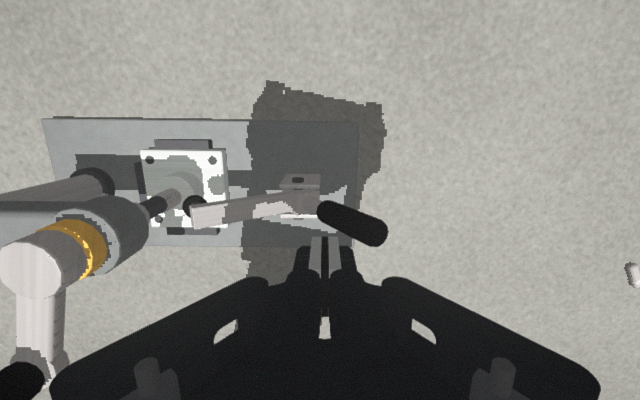

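```bash
python3 - <<'E'
from h import *
from fit import model
p=np.load('p.npy')
for cl in(.2,.8):
    p[4]=cl;m=model(p);print(cl,{k:proj('wrist',m[k]).tolist() for k in('ht','hb','kt','kb','sp','col','piv','nl','fl')})
o=ctrl.get_obs();t=np.array(o['tool_pos']);print('tcp',proj('wrist',t),proj('wrist',t+[0,0,.03]),proj('wrist',t+[.011,0,.0]))
c=ctrl.calibration('wrist');print((-np.array(c['R']).T@np.array(c['t'])),np.array(c['R'])[2],o['q'])
a=snap('scene','f1.png')[140:255,305:435,::-1];b=snap('side','f2.png')[185:295,230:350,::-1]
f=lambda i:cv2.resize(i,(400,int(i.shape[0]*400/i.shape[1])),interpolation=cv2.INTER_CUBIC)
A,B=f(a),f(b);h=max(len(A),len(B));q=lambda i:cv2.copyMakeBorder(i,0,h-len(i),0,0,0)
cv2.imwrite('pics/f.png',np.hstack([q(A),q(B)]))
E
```

```text
0.2 {'ht': [377.3, 233.2], 'hb': [322.0, 208.8], 'kt': [-127.3, 506.6], 'kb': [24.8, 375.7], 'sp': [30.3, 270.8], 'col': [-126.0, 255.2], 'piv': [296.5, 197.6], 'nl': [356.8, 120.2], 'fl': [353.2, 247.5]}
0.8 {'ht': [279.8, 245.2], 'hb': [291.6, 211.6], 'kt': [-127.3, 506.6], 'kb': [24.8, 375.7], 'sp': [30.3, 270.8], 'col': [-126.0, 255.2], 'piv': [296.5, 197.6], 'nl': [356.8, 120.2], 'fl': [353.2, 247.5]}
tcp [323.2 227.9] [323.  247.3] [323.4 211.9]
[ 0.67607933 -0.04133316  0.2990112 ] [-0.27082538 -0.00309141 -0.96262353] [-1.90382698e-01  6.93939657e-02  1.72329019e+00 -3.83887704e-05
  1.34892607e+00  1.36859402e+00]
```

View pics/f.png

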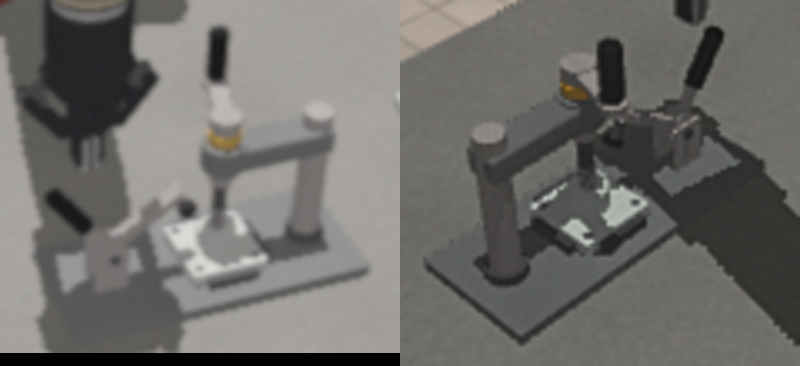

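```bash
python3 - <<'E'
from h import *
o=ctrl.get_obs();t=np.array(o['tool_pos'])
for z in(0,.03,.06):
  s=proj('scene',t+[0,0,z]);d=proj('side',t+[0,0,z])
  print(z,'crop scene',(s-[305,140])*3.077,'crop side',(d-[230,185])*3.333+[400,0])
print('tri tip',tri(ray('scene',305+90/3.077,140+170/3.077),ray('side',230+(690-400)/3.333,185+22/3.333)))
E
```

```text
0 crop scene [ 83.079  197.8511] crop side [689.6377  54.6612]
0.03 crop scene [ 83.6944 172.0043] crop side [689.3044  27.3306]
0.06 crop scene [ 84.0021 145.5421] crop side [688.9711  -1.3332]
tri tip [ 0.60810479 -0.03936685  0.15250477]
```

The cameras put the fingertips about 33 mm higher than the reported TCP, so they passed over the handle. I'll back out, go 30 mm lower (safe under either reading) and push again.

```bash
python3 -m creep '[[255,2,30,0,0],[255,2,60,0,0],[255,2,85,0,0],[255,2,85,15,0],[255,2,85,30,0],[255,2,85,30,0],[255,2,70,30,0],[255,2,60,30,0],[255,2,53,30,0],[255,2,47,30,0],[255,2,41,30,0],[255,2,35,30,0]]'; python3 - <<'E'
from h import *
o=ctrl.get_obs();print(o['wrist_torque'])
def tip(n):
    im=snap(n,n+'_g.png')
tip('side');tip('scene')
a=cv2.imread('pics/scene_g.png')[140:255,305:435];b=cv2.imread('pics/side_g.png')[185:295,230:350]
f=lambda i:cv2.resize(i,(400,int(i.shape[0]*400/i.shape[1])),interpolation=cv2.INTER_CUBIC)
A,B=f(a),f(b);h=max(len(A),len(B));q=lambda i:cv2.copyMakeBorder(i,0,h-len(i),0,0,0)
cv2.imwrite('pics/g.png',np.hstack([q(A),q(B)]))
E
```

```text
t: 5.43
tool_pos: [0.6105, -0.0806, 0.0931]
tool_rot: [3.13, 0.021, 0.005]
contact_force: [-9.6, -16.4, 21.9]
opening: 0.0
[-2.82111542  1.760018    0.09753283]
```

View pics/g.png

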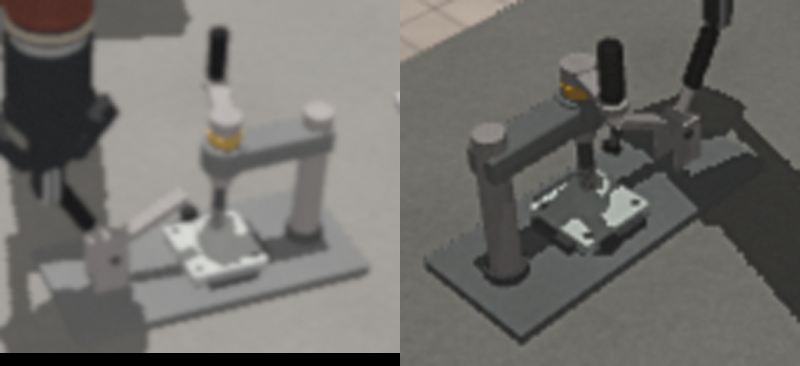

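Both views show the shut fingertips resting on the top end of the grip, with 22 N upward. That confirms the tip sits about 33 mm above the reported TCP. I'll lift, go further out, go lower and push again.

```bash
python3 -m creep '[[255,0,3,-15,0],[255,0,25,-15,0],[255,0,50,-10,0],[255,0,58,10,0],[255,0,58,25,0],[255,0,58,25,0],[255,0,44,25,0],[255,0,38,25,0],[255,0,32,25,0],[255,0,26,25,0],[255,0,20,25,0],[255,0,14,25,0]]'; python3 -m creep '[[255,0,-4,0,0],[255,0,-8,0,0],[255,0,-12,0,0]]'
```

```text
t: 6.53
tool_pos: [0.6096, -0.0894, 0.0637]
tool_rot: [3.141, 0.02, 0.002]
contact_force: [-0.0, -0.8, 1.0]
opening: 0.0
t: 6.78
tool_pos: [0.6099, -0.0788, 0.0641]
tool_rot: [3.14, 0.018, 0.003]
contact_force: [-0.2, -3.5, 2.6]
opening: -0.0
```

```bash
python3 -m creep '[[255,0,-5,0,0],[255,0,-10,0,0],[255,0,-15,0,0],[255,0,-20,0,0],[255,0,-25,0,0],[255,0,-28,0,0]]'; python3 -m creep '[[255,0,-2,0,0],[255,0,-4,0,0],[255,0,-6,0,0]]';  python3 -m creep '[[255,0,-2,0,0],[255,0,-4,0,0]]'
```

```text
t: 7.28
tool_pos: [0.6105, -0.0532, 0.0712]
tool_rot: [3.136, 0.019, 0.004]
contact_force: [-17.8, -8.6, 35.2]
opening: 0.0001
t: 7.53
tool_pos: [0.6106, -0.0469, 0.0721]
tool_rot: [3.137, 0.019, 0.005]
contact_force: [-19.0, -6.7, 37.9]
opening: 0.0003
t: 7.7
tool_pos: [0.6107, -0.0426, 0.0726]
tool_rot: [3.137, 0.019, 0.005]
contact_force: [-19.9, -6.6, 39.8]
opening: 0.0
```

```bash
python3 -m creep '[[255,0,0,-5,0],[255,0,0,-12,0],[255,0,0,-12,0]]'; python3 - <<'E'
from h import *
for n in('side','scene','wrist'):snap(n,n+'_h.png')
a=cv2.imread('pics/scene_h.png')[140:255,305:435];b=cv2.imread('pics/side_h.png')[185:295,230:350];w=cv2.imread('pics/wrist_h.png')
f=lambda i,k=400:cv2.resize(i,(k,int(i.shape[0]*k/i.shape[1])),interpolation=cv2.INTER_CUBIC)
A,B=f(a,300),f(b,300);W=f(w[:,150:600],500);h=500
q=lambda i:cv2.copyMakeBorder(i,0,h-len(i),0,0,0)
cv2.imwrite('pics/h.png',np.hstack([np.vstack([A,B])[:560],cv2.copyMakeBorder(W,0,len(A)+len(B)-len(W),0,0,0)]))
E
```

```text
t: 7.95
tool_pos: [0.6091, -0.0407, 0.0763]
tool_rot: [3.141, 0.018, 0.003]
contact_force: [0.2, -3.4, 3.2]
opening: -0.0
```

View pics/h.png

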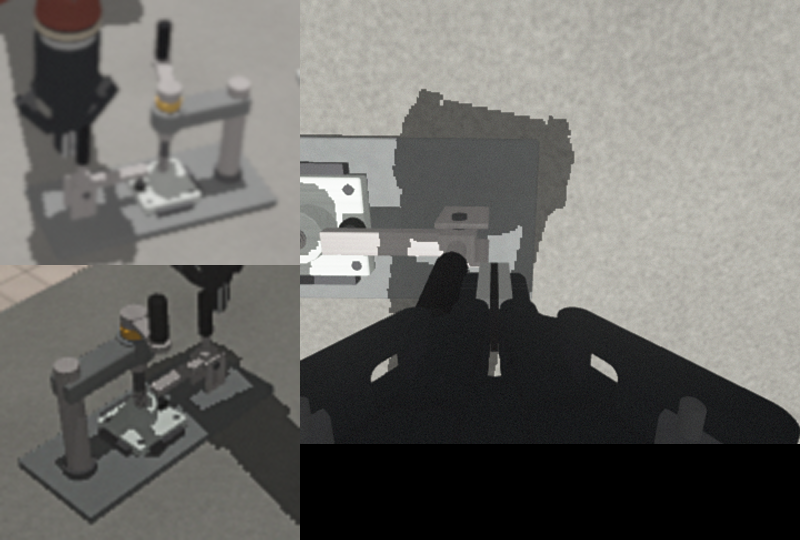

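The handle is now close to upright beside the fingers, and the hold-down arm is down on the flange. I'll lift a bit more for body clearance, then press inwards to feel for the stop.

```bash
python3 -m creep '[[255,0,0,-6,0],[255,0,0,-14,0],[255,0,-2,-14,0],[255,0,-4,-14,0],[255,0,-5,-14,0]]'; python3 -m creep '[[255,0,-2,0,0],[255,0,-3,0,0],[255,0,-3,0,0]]';  python3 -m creep '[[255,0,-2,0,0],[255,0,-3,0,0],[255,0,-3,0,0]]'
```

```text
t: 8.52
tool_pos: [0.6072, -0.0403, 0.0879]
tool_rot: [3.131, 0.018, -0.006]
contact_force: [-1.2, -21.6, -0.3]
opening: 0.0003
t: 8.77
tool_pos: [0.6072, -0.0404, 0.088]
tool_rot: [3.126, 0.017, -0.006]
contact_force: [-2.6, -27.3, -0.7]
opening: 0.0001
t: 9.02
tool_pos: [0.6072, -0.0404, 0.0881]
tool_rot: [3.121, 0.016, -0.006]
contact_force: [-2.8, -34.7, -0.2]
opening: -0.0
```

The handle has stopped dead at y = −0.0404 (−0.041 predicted) with the force climbing to 35 N, so the clamp is closed. I'll retreat, rise, open and go above the knob.

```bash
python3 -m creep '[[255,0,12,0,0],[255,0,25,-5,0],[255,0,25,-40,0],[255,0,25,-80,0],[0,0,25,-120,0],[0,0,25,-155,0],[0,0,25,-175,0],[0,-20,-10,-180,0],[0,-40,-45,-180,0],[0,-58,-80,-180,0],[0,-58,-110,-180,0],[0,-58,-130,-180,0]]'; python3 - <<'E'
from h import *
from fit import model
m=model(np.load('p.npy'));print('kg',m['kg'],'in wrist',proj('wrist',m['kt']),proj('wrist',m['kb']))
for n in('side','scene','wrist'):snap(n,n+'_i.png')
a=cv2.imread('pics/scene_i.png')[110:240,295:425];b=cv2.imread('pics/side_i.png')[150:280,240:370];w=cv2.imread('pics/wrist_i.png')
A,B=[cv2.resize(i,(300,300),interpolation=cv2.INTER_CUBIC) for i in(a,b)];W=cv2.resize(w,(500,312))
cv2.imwrite('pics/i.png',np.hstack([np.vstack([A,B]),cv2.copyMakeBorder(W,0,600-312,0,0,0)]))
t=np.array(ctrl.get_obs()['tool_pos'])
for z in(0,.033,.046):
  print(z,(proj('scene',t+[0,0,z])-[295,110])*300/130,(proj('side',t+[0,0,z])-[240,150])*300/130,proj('wrist',t+[0,0,z]))
E
```

```text
t: 10.02
tool_pos: [0.5474, 0.1035, 0.2691]
tool_rot: [-3.139, -0.023, 0.001]
contact_force: [0.5, 1.1, -0.2]
opening: 0.0855
kg [0.54924567 0.10809329 0.21      ] in wrist [317.7 208.2] [319. 192.]
0 [183.          65.53846154] [122.76923077  80.07692308] [323.2 227.9]
0.033 [184.84615385  41.76923077] [121.15384615  53.53846154] [322.9 249.7]
0.046 [185.53846154  32.07692308] [120.46153846  42.69230769] [322.7 260.8]
```

View pics/i.png

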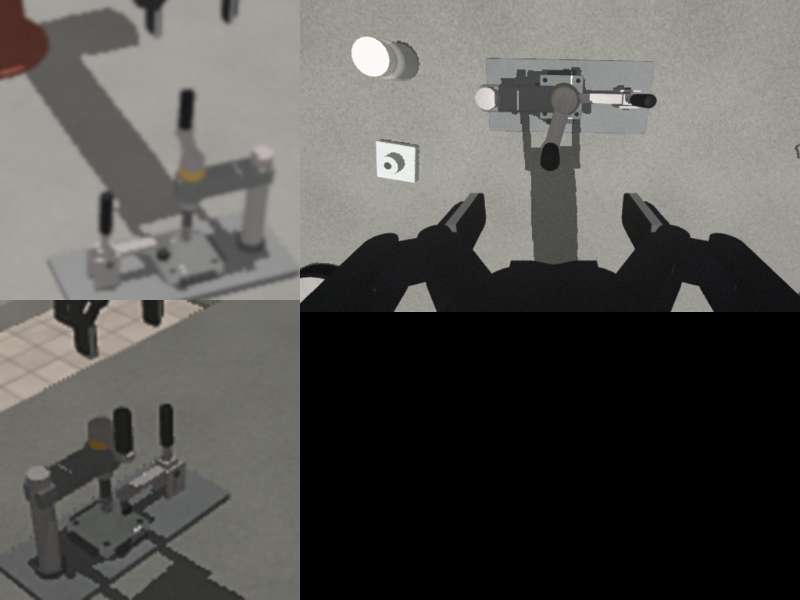

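The handle is upright and the arm is down. The open fingertips agree with the 33 mm offset (plus the 13 mm swing). I'll descend to reported z = 0.165 over the knob and grip gently.

```bash
python3 -m creep '[[0,2,-4.5,30,0],[0,2,-4.5,60,0],[0,2,-4.5,85,0],[0,2,-4.5,98,0],[0,2,-4.5,104,0],[0,2,-4.5,104,0]]';  python3 -m creep '[[255,0,0,0,0],[255,0,0,0,0],[255,0,0,0,0],[255,0,0,0,0],[255,0,0,0,0],[255,0,0,0,0],[255,0,0,0,0],[255,0,0,0,0],[255,0,0,0,0]]' 50; python3 - <<'E'
from h import *
for n in('side','scene','wrist'):snap(n,n+'_j.png')
a=cv2.imread('pics/scene_j.png')[110:240,295:425];b=cv2.imread('pics/side_j.png')[150:280,240:370];w=cv2.imread('pics/wrist_j.png')
A,B=[cv2.resize(i,(300,300),interpolation=cv2.INTER_CUBIC) for i in(a,b)];W=cv2.resize(w,(500,312))
cv2.imwrite('pics/j.png',np.hstack([np.vstack([A,B]),cv2.copyMakeBorder(W,0,600-312,0,0,0)]))
print(ctrl.get_obs()['tool_pos'])
E
```

```text
t: 10.67
tool_pos: [0.5502, 0.1039, 0.1636]
tool_rot: [-3.141, -0.017, 0.005]
contact_force: [0.3, 0.3, -0.7]
opening: 0.0855
t: 11.42
tool_pos: [0.5513, 0.1046, 0.166]
tool_rot: [-3.141, -0.019, -0.002]
contact_force: [-1.1, 0.1, 5.4]
opening: 0.0183
[0.55127494 0.10464284 0.16598132]
```

View pics/j.png

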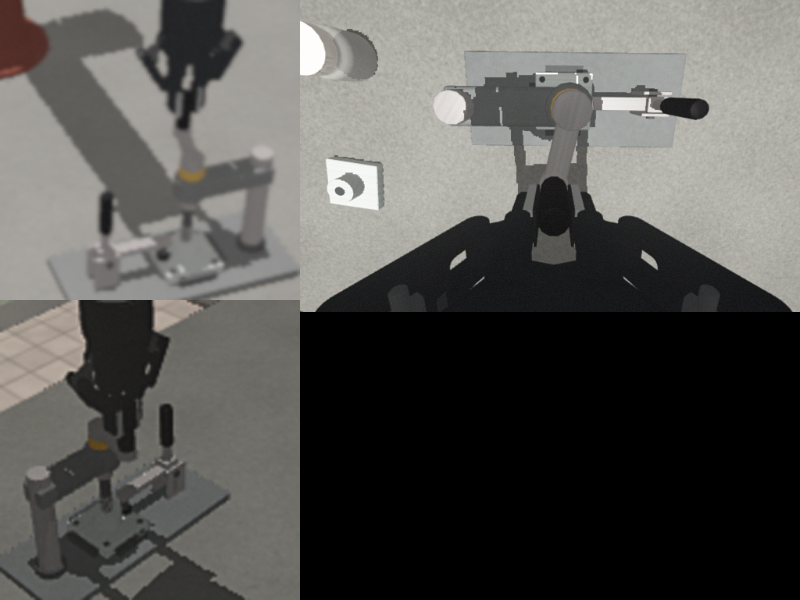

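The knob sits between both pads (opening 18 mm). Now I'll work out the arc offsets for each stroke.

```bash
python3 - <<'E'
import numpy as np
def rows(a,b,n=12):
    c=a+(b-a)*np.arange(1,n+1)/n
    d=np.c_[-60*(np.cos(c)-np.cos(a)),-60*(np.sin(c)-np.sin(a)),(c-a)/np.pi]
    print(round(a,2),round(b,2),'['+','.join('[255,%g,%g,%g,0]'%tuple(np.round(r*2)/2) for r in d)+']')
p=np.pi;h=p/2
for a,b in[(.22,.22+h),(.22+h,.22+p),(3.36,1.71),(1.71,1.71+h),(1.71+h,4.85),(4.85,3.2),(3.2,3.2+h),(3.2+h,6.34)]:rows(a,b)
E
```

```text
0.22 1.79 [[255,2,-7.5,0,0],[255,5.5,-14.5,0,0],[255,9.5,-21.5,0,0],[255,14.5,-27.5,0,0],[255,20,-33,0,0],[255,26.5,-37.5,0,0],[255,33.5,-41.5,0.5,0],[255,40.5,-44,0.5,0],[255,48,-46,0.5,0],[255,56,-47,0.5,0],[255,64,-46.5,0.5,0],[255,71.5,-45.5,0.5,0]]
1.79 3.36 [[255,7.5,2,0,0],[255,14.5,5.5,0,0],[255,21.5,9.5,0,0],[255,27.5,14.5,0,0],[255,33,20,0,0],[255,37.5,26.5,0.5,0],[255,41.5,33.5,0.5,0],[255,44,40.5,0.5,0],[255,46,48,0.5,0],[255,47,56,0.5,0],[255,46.5,64,0.5,0],[255,45.5,71.5,0.5,0]]
3.36 1.71 [[255,1,-8,-0,0],[255,1.5,-16.5,-0,0],[255,0.5,-24.5,-0,0],[255,-2,-32.5,-0,0],[255,-5,-40,-0,0],[255,-9.5,-47,-0.5,0],[255,-14.5,-53.5,-0.5,0],[255,-20.5,-59.5,-0.5,0],[255,-27,-64,-0.5,0],[255,-34.5,-68,-0.5,0],[255,-42,-70.5,-0.5,0],[255,-50,-72.5,-0.5,0]]
1.71 3.28 [[255,7.5,1.5,0,0],[255,15,4,0,0],[255,22,7.5,0,0],[255,28.5,12,0,0],[255,34.5,17.5,0,0],[255,39.5,23.5,0,0],[255,44,30,0.5,0],[255,47.5,37,0.5,0],[255,50,44.5,0.5,0],[255,51,52,0.5,0],[255,51.5,60,0.5,0],[255,51,67.5,0.5,0]]
3.28 4.85 [[255,-1.5,7.5,0,0],[255,-4,15,0,0],[255,-7.5,22,0,0],[255,-12,28.5,0,0],[255,-17.5,34
[... 215 characters left out ...]
0,0],[255,32.5,-4.5,-0,0],[255,39.5,-8.5,-0,0],[255,46.5,-13,-0.5,0],[255,52.5,-18.5,-0.5,0],[255,57.5,-25,-0.5,0],[255,61.5,-32,-0.5,0],[255,65,-40,-0.5,0],[255,67,-48,-0.5,0],[255,68,-56,-0.5,0]]
3.2 4.77 [[255,-1,8,0,0],[255,-3,15.5,0,0],[255,-6,22.5,0,0],[255,-10,29.5,0,0],[255,-14.5,35.5,0,0],[255,-20,41.5,0,0],[255,-26,46,0.5,0],[255,-33,50,0.5,0],[255,-40,53,0.5,0],[255,-48,55.5,0.5,0],[255,-55.5,56.5,0.5,0],[255,-63.5,56.5,0.5,0]]
4.77 6.34 [[255,-8,-1,0,0],[255,-15.5,-3,0,0],[255,-22.5,-6,0,0],[255,-29.5,-10,0,0],[255,-35.5,-14.5,0,0],[255,-41.5,-20,0,0],[255,-46,-26,0.5,0],[255,-50,-33,0.5,0],[255,-53,-40,0.5,0],[255,-55,-47.5,0.5,0],[255,-56.5,-55.5,0.5,0],[255,-56.5,-63.5,0.5,0]]
```

```bash
python3 -m creep '[[255,2,-7.5,0,0],[255,5.5,-14.5,0,0],[255,9.5,-21.5,0,0],[255,14.5,-27.5,0,0],[255,20,-33,0,0],[255,26.5,-37.5,0,0],[255,33.5,-41.5,0.5,0],[255,40.5,-44,0.5,0],[255,48,-46,0.5,0],[255,56,-47,0.5,0],[255,64,-46.5,0.5,0],[255,71.5,-45.5,0.5,0]]'
```

```text
t: 12.57
tool_pos: [0.6212, 0.1512, 0.1655]
tool_rot: [-3.141, -0.019, 0.004]
contact_force: [-6.7, 0.0, 7.3]
opening: 0.0187
```

The tangential force is 6.7 N, so the tap is cutting as expected.

```bash
python3 -m creep '[[255,7.5,2,0,0],[255,14.5,5.5,0,0],[255,21.5,9.5,0,0],[255,27.5,14.5,0,0],[255,33,20,0,0],[255,37.5,26.5,0.5,0],[255,41.5,33.5,0.5,0],[255,44,40.5,0.5,0],[255,46,48,0.5,0],[255,47,56,0.5,0],[255,46.5,64,0.5,0],[255,45.5,71.5,0.5,0]]'
python3 -m creep '[[255,1,-8,0,0],[255,1.5,-16.5,0,0],[255,0.5,-24.5,0,0],[255,-2,-32.5,0,0],[255,-5,-40,0,0],[255,-9.5,-47,-0.5,0],[255,-14.5,-53.5,-0.5,0],[255,-20.5,-59.5,-0.5,0],[255,-27,-64,-0.5,0],[255,-34.5,-68,-0.5,0],[255,-42,-70.5,-0.5,0],[255,-50,-72.5,-0.5,0]]'
```

```text
t: 13.57
tool_pos: [0.6692, 0.0818, 0.1651]
tool_rot: [-3.137, -0.02, -0.004]
contact_force: [0.7, 6.5, 3.3]
opening: 0.0186
t: 14.57
tool_pos: [0.6172, 0.1519, 0.165]
tool_rot: [3.141, 0.019, 0.002]
contact_force: [0.8, -1.7, 5.7]
opening: 0.0188
```

```bash
python3 -m creep '[[255,7.5,1.5,0,0],[255,15,4,0,0],[255,22,7.5,0,0],[255,28.5,12,0,0],[255,34.5,17.5,0,0],[255,39.5,23.5,0,0],[255,44,30,0.5,0],[255,47.5,37,0.5,0],[255,50,44.5,0.5,0],[255,51,52,0.5,0],[255,51.5,60,0.5,0],[255,51,67.5,0.5,0]]'
python3 -m creep '[[255,-1.5,7.5,0,0],[255,-4,15,0,0],[255,-7.5,22,0,0],[255,-12,28.5,0,0],[255,-17.5,34.5,0,0],[255,-23.5,39.5,0,0],[255,-30,44,0.5,0],[255,-37,47.5,0.5,0],[255,-44.5,49.5,0.5,0],[255,-52,51,0.5,0],[255,-60,51.5,0.5,0],[255,-67.5,51,0.5,0]]'
python3 -m creep '[[255,8,0.5,0,0],[255,16.5,0,0,0],[255,24.5,-1.5,0,0],[255,32.5,-4.5,0,0],[255,39.5,-8.5,0,0],[255,46.5,-13,-0.5,0],[255,52.5,-18.5,-0.5,0],[255,57.5,-25,-0.5,0],[255,61.5,-32,-0.5,0],[255,65,-40,-0.5,0],[255,67,-48,-0.5,0],[255,68,-56,-0.5,0]]'
```

```text
t: 15.57
tool_pos: [0.6696, 0.0852, 0.165]
tool_rot: [-3.141, -0.019, -0.003]
contact_force: [-0.8, 0.4, 6.4]
opening: 0.0184
t: 16.57
tool_pos: [0.6041, 0.0325, 0.1646]
tool_rot: [3.14, 0.018, 0.01]
contact_force: [7.3, -1.3, 3.4]
opening: 0.0184
t: 17.57
tool_pos: [0.67, 0.0905, 0.1645]
tool_rot: [3.141, 0.018, 0.001]
contact_force: [-1.7, -1.3, 5.7]
opening: 0.0183
```

```bash
python3 -m creep '[[255,-1,8,0,0],[255,-3,15.5,0,0],[255,-6,22.5,0,0],[255,-10,29.5,0,0],[255,-14.5,35.5,0,0],[255,-20,41.5,0,0],[255,-26,46,0.5,0],[255,-33,50,0.5,0],[255,-40,53,0.5,0],[255,-48,55.5,0.5,0],[255,-55.5,56.5,0.5,0],[255,-63.5,56.5,0.5,0]]'
python3 -m creep '[[255,-8,-1,0,0],[255,-15.5,-3,0,0],[255,-22.5,-6,0,0],[255,-29.5,-10,0,0],[255,-35.5,-14.5,0,0],[255,-41.5,-20,0,0],[255,-46,-26,0.5,0],[255,-50,-33,0.5,0],[255,-53,-40,0.5,0],[255,-55,-47.5,0.5,0]]'
```

```text
t: 18.57
tool_pos: [0.607, 0.0322, 0.1645]
tool_rot: [3.141, 0.018, 0.003]
contact_force: [1.4, -0.5, 7.0]
opening: 0.0184
t: 19.4
tool_pos: [0.5517, 0.0777, 0.1641]
tool_rot: [3.137, 0.017, 0.003]
contact_force: [-0.5, -6.1, 7.4]
opening: 0.0182
```

```bash
python3 -m creep '[[255,-0.5,-4,0,0],[255,-1,-8,0,0],[255,-1.5,-12,0,0],[255,-1.5,-12,0,0]]';python3 -m creep '[[255,0,-2,0,0],[255,0,-4,0,0],[255,0,-4,0,0]]';python3 -m creep '[[255,0,-2,0,0],[255,0,-3,0,0],[255,0,-3,0,0]]'
```

```text
t: 19.73
tool_pos: [0.5499, 0.0904, 0.164]
tool_rot: [3.139, 0.018, 0.002]
contact_force: [-0.0, -3.8, 7.4]
opening: 0.0186
t: 19.98
tool_pos: [0.5498, 0.0926, 0.164]
tool_rot: [3.135, 0.018, 0.001]
contact_force: [-0.5, -9.9, 7.9]
opening: 0.0185
t: 20.23
tool_pos: [0.5498, 0.0931, 0.164]
tool_rot: [3.13, 0.016, 0.001]
contact_force: [-0.9, -16.4, 8.5]
opening: 0.0183
```

```bash
python3 -m creep '[[255,0,-2,0,0],[255,0,-4,0,0],[255,0,-4,0,0],[255,0,-4,0,0]]'
```

```text
t: 20.57
tool_pos: [0.5499, 0.0936, 0.164]
tool_rot: [3.123, 0.014, 0.0]
contact_force: [-1.5, -27.1, 8.4]
opening: 0.0183
```

It hit a hard stop: the force rose to 27 N with no travel, at an angle of about 6.3. I'll relax the push, release, rise straight up and check.

```bash
python3 -m creep '[[255,0,4,0,0],[255,0,8,0,0],[255,0,9.5,0,0],[255,0,9.5,0,0]]'; python3 -m creep '[[0,0,0,0,0],[0,0,0,0,0],[0,0,0,0,0],[0,0,0,0,0],[0,0,0,0,0],[0,0,0,0,0],[0,0,0,-10,0],[0,0,0,-40,0],[0,0,0,-75,0],[0,0,0,-110,0],[0,0,0,-120,0],[0,0,0,-120,0]]'; python3 - <<'E'
from h import *
from fit import model
for n in('side','scene','wrist'):snap(n,n+'_k.png')
p=np.load('p.npy');p[5]=6.283;p[4]=.8;m=model(p)
for n in('scene','side','wrist'):
    for k in('kt','kb','ht','hb'):print(n,k,proj(n,m[k]))
    print([(np.round(r['rect']).tolist(),round(r['conf'],2)) for l in('knob_grip','clamp_grip','jar','spare','wrench') for r in ctrl.boxes_of(n,l)[:1]])
a=cv2.imread('pics/scene_k.png')[130:260,305:435];b=cv2.imread('pics/side_k.png')[180:310,230:360];w=cv2.imread('pics/wrist_k.png')
A,B=[cv2.resize(i,(300,300),interpolation=cv2.INTER_CUBIC) for i in(a,b)];W=cv2.resize(w,(500,312))
cv2.imwrite('pics/k.png',np.hstack([np.vstack([A,B]),cv2.copyMakeBorder(W,0,600-312,0,0,0)]))
E
```

```text
t: 20.9
tool_pos: [0.5498, 0.0922, 0.164]
tool_rot: [3.141, 0.017, 0.001]
contact_force: [-1.5, -1.4, 8.2]
opening: 0.018
t: 21.9
tool_pos: [0.5517, 0.0931, 0.2888]
tool_rot: [-3.141, -0.019, -0.015]
contact_force: [-0.2, 0.2, 0.3]
opening: 0.0857
scene kt [369.9 150.6]
scene kb [368.8 165.1]
scene ht [340.5 193.9]
scene hb [340.  210.5]
[([365.0, 148.0, 11.0, 24.0], 0.42), ([332.0, 192.0, 35.0, 30.0], 0.86), ([459.0, 188.0, 25.0, 35.0], 0.58), ([429.0, 164.0, 34.0, 24.0], 0.79), ([167.0, 214.0, 44.0, 32.0], 0.68)]
side kt [297.2 196.2]
side kb [298. 212.]
side ht [310.7 195.7]
side hb [311.2 212.1]
[([292.0, 195.0, 14.0, 23.0], 0.63), ([289.0, 198.0, 28.0, 47.0], 0.74), ([176.0, 275.0, 27.0, 31.0], 0.78), ([200.0, 324.0, 42.0, 47.0], 0.81), ([400.0, 190.0, 49.0, 16.0], 0.63)]
wrist kt [325.1 207.6]
wrist kb [325.  192.8]
wrist ht [431.2 129.4]
wrist hb [414.2 127.5]
[([315.0, 180.0, 24.0, 36.0], 0.57), ([347.0, 119.0, 96.0, 22.0], 0.57), ([66.0, 51.0, 81.0, 54.0], 0.87), ([313.0, 114.0, 30.0, 103.0], 0.2), ([621.0, 178.0, 19.0, 62.0], 0.69)]
```

View pics/k.png

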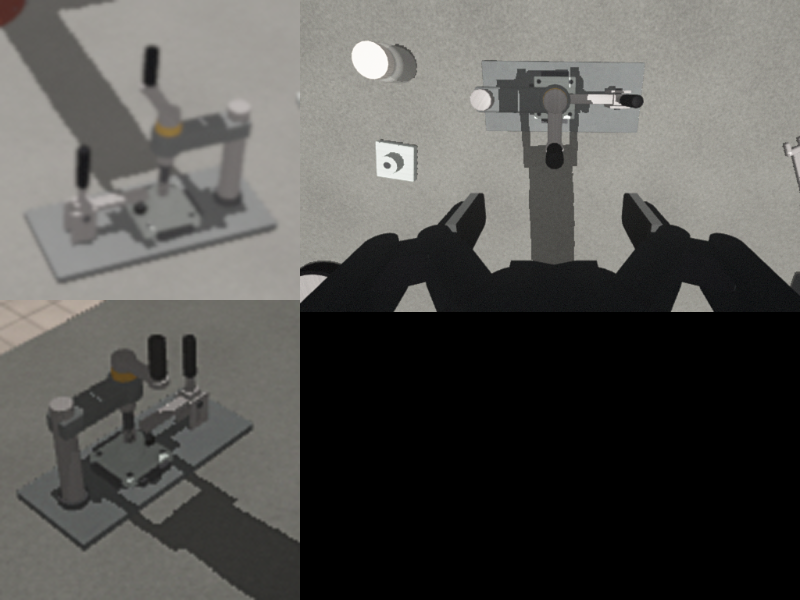

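The crank arm points straight to −x (knob at (325,200) in the wrist picture, as predicted for 6.283). The handle is upright, and the jar, spare and wrench boxes match their start positions within the networks' scatter. I'm handing in.

```bash
python3 -c "
from station import ctrl
print(ctrl.finish_job(), ctrl.get_obs()['t'])"
```

```text
the job is handed in; nothing more can be done
the job is handed in; nothing more can be done
```

The job is handed in at about 22 s. The hub is clamped, the tap is against its depth stop, and the gripper is open and clear above the stand.

**Clamp:** The handle was pushed upright until it would not move further (35 N, no travel), within about 1 mm of where I predicted it closes.

**Tapping:** I ran half a turn forward, a quarter back, half forward, a quarter back, then forward to the stop. There the force rose to 27 N with no further travel, at a crank angle of about 6.3 rad.

**Last checks:** After release, the last pictures show the crank arm pointing to the stand's −x and the handle upright. Contact force was about zero. The jar, spare hub and wrench were found within a few pixels of where they started, except the wrench's box in the side view. That box came out wider (49 px against 20) because the arm hid part of the wrench at the start.

**What disagreed:** The cameras put the fingertips about 33 mm above the reported tool position. Because of that:
- **Missed push:** the first push passed over the handle.
- **Press on the grip:** the second push pressed on the end of the grip with 22 N upward and 29 N in total.
- **Force limit:** on the third push the handle came up under the gripper, and the force peaked at 39.8 N upward, about 45 N in total, before I lifted off. If that contact was on the gripper's body rather than the fingers, it may have passed the 40 N limit. I could not tell which it was.

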